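Open the T-handle case

TASK

Open the small green steel case: press the red release button on its lid gently until the T-handle pops out, then turn the handle counter-clockwise (seen from above) only as far as it goes, without forcing the button or the latch. Then raise the lid to about 40 degrees, leave it standing open by itself, and do not disturb the things lying round it.

Things in the scene. Friction and masses are not known exactly. Their poses are not given: they have to be found in the camera images.
- case: Fixed green steel case with a flat lid, 180 mm (x, front to back) by 200 mm (y); the shut lid's top is at z = 118 mm. Origin under its centre, on the desk; its front (-x) faces the robot. With the lid shut, in this frame (mm): handle stem at x -35, y 0; red button at x 42, y 0; lid hinge at x 85, z 100, along y.
- handle_bar (a point): Centre of the T-handle's black round bar, 13 mm thick, 76 mm long; x along the bar, z along its 10 mm stem, away from the lid. Stowed it lies along the case's x in a 19 mm wide slot, centre 7 mm below the lid's top, not grippable or turnable. Freed, a 5 N spring lifts it until its centre is 33 mm above the lid; pinch it across the bar from above. It can roll between pads as the lid rises.
- button_top (a point): Centre of the top face of the round red release button, 23 mm across, standing 13 mm above the lid. Pressed straight into the lid.
- button_cap: The red button's cap. Keep the fingers' push on it under 20 N.
- button (a joint): Travel of the button into the lid, m, 0 = out. Its spring resists with 2.5 to 4.5 N. The catch frees the handle somewhere between 3 and 10 mm of travel (differs from case to case, unseen); 1.7 mm further on the button meets a hard stop. It springs back when let go; the handle stays out.
- pop (a joint): How far the T-handle stands out, m: 0 stowed, 0.040 fully out.
- turn (a joint): Angle of the T-handle about its stem, rad: about 0 stowed, growing counter-clockwise seen from above. Friction about 0.08 N m; it stays where left. The latch is free only within the last 0.08 rad or so before a hard stop, which lies somewhere between 1.15 and 1.5 rad (differs from case to case, unseen).
- tongue: Steel latch tongue under the lid on the handle's spindle, 33 mm long, hidden while the lid is shut. It turns with the handle and hooks under the striker.
- striker: Steel striker inside the case on the handle's axis: a ledge that holds the tongue, and a stop lug at 28 mm radius. The force between tongue and striker must stay under 11 N (about 0.4 N m, friction included, at the stop), whether from turning past the stop or from pulling at a latched lid.
- lid (a joint): Opening angle of the lid, rad, 0 shut, at most 0.9. The hinge is at the back, so that the front edge rises. A stiff hinge: about 10 N upward at the handle raises it, and it stays where it is left.
- lid_hinge (a point): Point on the lid's hinge line (along the case's y), midway across; the handle's axis is 120 mm in front of it, the popped-out bar's centre 51 mm above it.
- led_bulb: White light bulb lying on the desk left of the case, 60 x 113 x 61 mm, a bystander.
- pliers: Pliers with red grips, 60 x 173 x 16 mm, lying to the right in front, a bystander.
- stapler: Black stapler, 34 x 153 x 50 mm, to the right, a bystander.
- side_cutter: Blue side cutter, 49 x 141 x 13 mm, behind the case, a bystander.
- solder_spool: Spool of solder with black flanges, 57 x 63 x 38 mm, behind the case to the left, a bystander.

How it is judged:
By the outcome, as a careful person would: the job done as asked, in the order asked, and still so for the second after the job is handed in, with the robot touching nothing.
It also fails if it takes over 72 s, if anything falls off the work surface, if the arm or the gripper's body presses on something with over 40 N, if the wrist force passes 120 N, or if a joint passes its speed limit or range.

ROBOT

A 7-joint arm with a two-finger parallel gripper is mounted at the origin on a cart in front of the work surface, level with it; the furniture and walls round the work are solid. World frame = base frame: x ahead of the robot, y to its left, z up, the work surface at z = 0. Lengths are in m, angles in rad, forces in N, time in s.
With the tool pointing down it reaches from about 0.425 to 0.95 m from the base axis. Payload 4.7 kg.
Tool frame: the origin (TCP) lies at the very end of the fingers, on their centre line; the grasp point (between the pads) lies 19 mm behind it; z points along the fingers, y is the line along which they close (so a half turn about z gives the same grasp; the last joint's range is limited). The gripper opens to 85 mm and grips with 20 to 120 N. Pads are 22 mm wide; open, the fingers measure 114 mm over their backs; the gripper's body (76 mm by 85 mm) begins 54 mm behind the grasp point. The pads swing forward as they close: fully open they stand 13 mm farther back than shut.
Start: joints at [-1.151, 0.469, -0.049, 1.532, 0.024, 1.141, -0.082], TCP at [0.293, 0.608, 0.231] pointing down, gripper open.
Joint ranges: [-2.59, 2.59], [-0.33, 1.99], [-1.39, 1.29], [0.1, 2.45], [-1.04, 4.18], [0.21, 1.99], [-2.66, 2.66]. Speed limits (rad/s): [2.57, 2.57, 3.14, 3.14, 3.14, 3.14, 3.14].

INTERFACE

Orientations are given as a unit quaternion [x, y, z, w].
In Python, from cell import arm, snapshot gives the robot as it stands.
- The arm moves only by the tool send_rows, never from a script. Its argument "commands" is a list of rows, each an object of numbers: "rx", "ry", "rz": the turn, a rotation vector about the tool's x, y, z in rad; "dx", "dy", "dz": the shift along the tool's x, y, z in mm; "fingers": the finger opening in mm, from 0 to 85.4. In form: [{"rx": .., "ry": .., "rz": .., "dx": .., "dy": .., "dz": .., "fingers": ..}, ...]. A call has 1 to 20 rows; each row shifts and turns the commanded pose from where the row before left it, along the tool's axes as they then stand; what a row does not reach is not made up. A row lasts 1/10 s, in which the tool goes at most 50 mm and 8.59 degrees, less where a joint would pass 70% of its speed; a pose out of reach is approached as far as the arm can. A call with a gripper value outside its range is refused whole. The fingers move at their own pace and stop on an object; the grip force is fixed at half the most. Time passes only in rows, so rows that do not move let the fingers close. It gives the time, the measured TCP pose, the force, the opening and the grip force at its end, in the units of the state.
- arm.get_state(): the state, without advancing time (a new reading comes with each control period).
- snapshot(name): name is "side" or "top"; returns a dict with "color" (400x640x3 uint8, red, green, blue), "intrinsics" (3x3 intrinsics, pixels), "rvec" (rotation vector, rad) and "tvec" (3), from world to camera coordinates, as OpenCV has them. Camera axes: x right, y down, z forward; pixel columns grow to the right and rows downward; lengths in m; the calibration is good to about 2 mm. A picture is of the moment at which its call begins. There is no depth.
- arm.job_done(): hands the job in; it is judged then, once.
The state is a dict: "clock": time; "qpos": joint angles; "joint_vel": joint speeds; "joint_efforts": joint torques, N m; "position": TCP position; "tcp_rot": TCP orientation; "force": force on the tool from outside, world axes, zero at the start; "torque": the same for the moment, N m; "opening": finger opening in m; "grasp_force": force on a finger pad.
Only numpy, scipy, OpenCV 4.12 (cv2) and the standard library are available. Lean on these libraries where they do the work, as an engineer would, in place of code of your own. Each camera call takes 0.05 s, during which the arm holds its last target. There are 200 camera calls.

## Working session

There is one attempt and no reset: what is moved stays moved. The work goes in short steps, Python scripts to look and compute and a tool call to move; the robot and the scene stay as the last step left them, time stands still between calls to the robot, and variables do not carry over. Pictures are saved under pics/ and viewed, at most 10 in all, crops included, and the job is handed in when it is done.

Besides the shell and the picture viewer there is one more tool, called as name(argument=value, ...) on one line, values as JSON. send_rows: Moves the arm, as the interface text tells. Its arguments: {"type":"object","properties":{"commands":{"type":"array"}},"required":["commands"]}

```bash
mkdir -p pics
cat > h.py <<'E'
import numpy as np, cv2
from cell import arm, snapshot
from scipy.spatial.transform import Rotation as R
def cam(s):
    return s["intrinsics"], R.from_rotvec(np.ravel(s["rvec"])).as_matrix(), np.ravel(s["tvec"])
def ray(s,u,v,z):
    K,Rm,t=cam(s); d=Rm.T@np.linalg.inv(K)@[u,v,1]; c=-Rm.T@t
    return c+d*(z-c[2])/d[2]
def proj(s,p):
    K,Rm,t=cam(s); q=K@(Rm@np.asarray(p)+t); return q[:2]/q[2]
def save(s,n): cv2.imwrite(f"pics/{n}.png",cv2.cvtColor(s["color"],cv2.COLOR_RGB2BGR))
E
python3 - <<'E'
from h import *
for n in ("top","side"):
    s=snapshot(n); save(s,n+"0"); K,Rm,t=cam(s); print(n,-Rm.T@t,Rm[2],K[0,0])
print(arm.get_state())
E
```

```text
top [ 0.35351167 -0.09984553  1.19975421] [ 0.19540467 -0.00704119 -0.98069742] 486.3544586922046
side [ 0.46152294 -1.15983172  0.59053887] [ 0.10213207  0.908903   -0.40430728] 418.49480215829954
{'clock': 0.1, 'qpos': array([-1.15090007,  0.46939746, -0.04855708,  1.53359   ,  0.02408519,
        1.14099057, -0.08229866]), 'joint_vel': array([ 3.85304100e-04, -1.85250564e-03, -1.79274649e-03, -2.79862045e-03,
       -1.51024682e-03,  5.05922292e-05,  1.06431895e-03]), 'joint_efforts': array([ 1.25306560e-03, -5.11515319e+01, -4.65426652e-02, -2.38391286e+01,
        1.08812260e-02,  4.37422015e-03, -1.65328538e-05]), 'position': array([0.29264467, 0.60767519, 0.23033493]), 'tcp_rot': array([ 2.22524052e-01,  9.74926785e-01, -8.84495502e-04, -1.67849949e-04]), 'force': array([ 0.30405122, -0.13934117, -0.20147022]), 'torque': array([ 0.03227419,  0.06174252, -0.01354219]), 'grasp_force': 0.0, 'opening': 0.08546451023703985}
```

View pics/top0.png

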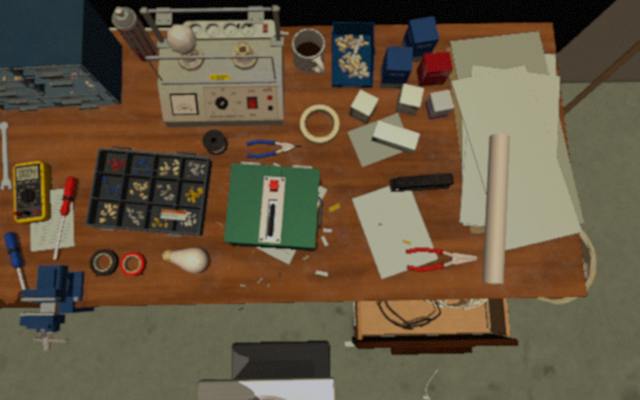

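View pics/side0.png

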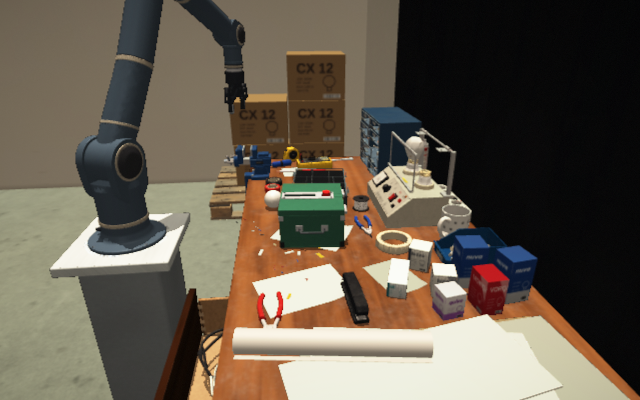

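The top view shows the green case around px (273,205), the red button at about (274,185) and the dark bar in its slot at about (270,220). In the side view the button is at about (326,193).

Run:
```python
from h import *
s=snapshot("top"); S=snapshot("side")
def red(im,x0,x1,y0,y1):
    h=cv2.cvtColor(im,cv2.COLOR_RGB2HSV); m=((h[...,0]<8)|(h[...,0]>172))&(h[...,1]>150)&(h[...,2]>90)
    k=np.zeros_like(m); k[y0:y1,x0:x1]=1; v,u=np.nonzero(m&k); print("red",len(u),u.min(),u.max(),v.min(),v.max()); return u.mean(),v.mean()
b=red(s["color"],255,295,172,200); bs=red(S["color"],310,345,183,203)
p=ray(s,*b,.131); print("button z.131",p, b,bs,"proj side",proj(S,p))
im=s["color"].astype(int); g=((im[...,1]>im[...,0]*1.3)&(im[...,1]>im[...,2]*1.15)&(im[...,1]>50)).astype(np.uint8); g[:150]=0;g[265:]=0;g[:,:210]=0;g[:,335:]=0
c=max(cv2.findContours(g,0,2)[0],key=cv2.contourArea)
P=np.array([ray(s,*q[0],.118)[:2] for q in c],np.float32); print("lid",cv2.minAreaRect(P*1000),cv2.boxPoints(cv2.minAreaRect(P*1000)))
d=(im.max(2)<60).astype(np.uint8); d[:195]=0;d[245:]=0;d[:,:258]=0;d[:,285:]=0
for c in cv2.findContours(d,0,2)[0]:
    if cv2.contourArea(c)>15:
        P=np.array([ray(s,*q[0],.118)[:2] for q in c],np.float32)*1000; print("slot",cv2.minAreaRect(P))
cv2.imwrite("pics/crop1.png",cv2.resize(cv2.cvtColor(s["color"][155:260,215:330],cv2.COLOR_RGB2BGR),None,fx=5,fy=5,interpolation=2))
```

```text
red 69 270 277 181 190
red 41 323 329 190 195
button z.131 [ 0.58768233 -0.02803783  0.131     ] (np.float64(273.4782608695652), np.float64(185.1304347826087)) (np.float64(325.9268292682927), np.float64(192.5609756097561)) proj side [325.50353649 191.1544569 ]
lid ((544.7672119140625, -24.68572235107422), (202.25135803222656, 181.2643280029297), 84.91410064697266) [[ 445.52716  -117.3788  ]
 [ 626.0778   -133.44772 ]
 [ 644.00726    68.007355]
 [ 463.4566     84.07628 ]]
slot ((510.91632080078125, -20.304214477539062), (9.227293968200684, 68.09921264648438), 85.91854095458984)
```

View pics/crop1.png

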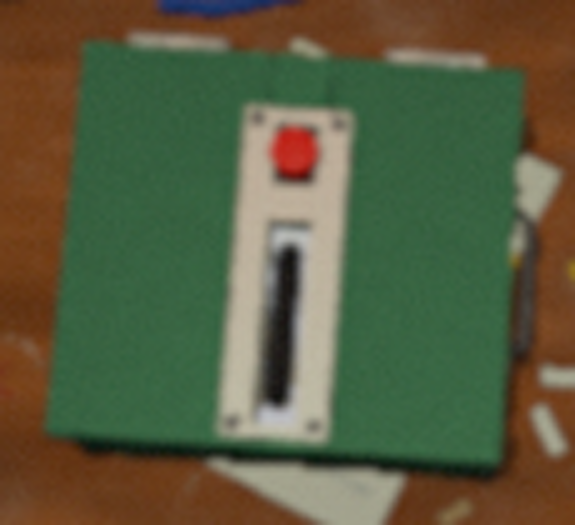

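The button and slot sit 77 mm apart, which matches the given geometry. The lid measures 202×181 mm, and case yaw is about -5.3°. I'll move over the button with the fingers shut.

send_rows(commands=[{"dx":-34,"dy":-28,"fingers":0},{"dx":-34,"dy":-28,"fingers":0},{"dx":-34,"dy":-28,"fingers":0},{"dx":-34,"dy":-28,"fingers":0},{"dx":-34,"dy":-28,"fingers":0},{"dx":-34,"dy":-28,"fingers":0},{"dx":-34,"dy":-28,"fingers":0},{"dx":-34,"dy":-28,"fingers":0},{"dx":-34,"dy":-28,"fingers":0},{"dx":-34,"dy":-28,"fingers":0},{"dx":-34,"dy":-28,"fingers":0},{"dx":-34,"dy":-28,"fingers":0},{"dx":-34,"dy":-28,"fingers":0},{"dx":-34,"dy":-28,"fingers":0},{"dx":-34,"dy":-28,"fingers":0},{"dx":-31,"dy":-25,"fingers":0}])

```text
invalid input
```

send_rows(commands=[{"rz":0.14,"fingers":0},{"rz":0.14,"fingers":0},{"rz":0.14,"fingers":0},{"rz":0.14,"fingers":0},{"rz":0.14,"fingers":0},{"rz":0.14,"fingers":0},{"rz":0.14,"fingers":0},{"rz":0.14,"fingers":0},{"rz":0.14,"fingers":0},{"rz":0.14,"fingers":0},{"rz":0.14,"fingers":0},{"rz":0.14,"fingers":0},{"rz":0.14,"fingers":0},{"rz":0.14,"fingers":0},{"rz":0.14,"fingers":0},{"rz":0.14,"fingers":0},{"rz":0.14,"fingers":0},{"rz":0.14,"fingers":0},{"rz":0.14,"fingers":0},{"rz":0.125,"fingers":0}])

```text
invalid input
```

```bash
cat >> h.py <<'E'
C=np.array([.5448,-.0247]); A=np.deg2rad(-5.3)
def st(target=None):
    s=arm.get_state(); m=R.from_quat(s["tcp_rot"]).as_matrix(); p=s["position"]
    print("t",round(s["clock"],2),"p",p.round(4),"yawY",np.rad2deg(np.arctan2(m[1,1],m[0,1])).round(1),"z",m[:,2].round(3),"F",s["force"].round(2),"T",s["torque"].round(3),"open",round(s["opening"],4),"g",round(s["grasp_force"],1))
    if target is not None: print("tool shift mm",(m.T@(np.asarray(target)-p)*1000).round(1))
    return s
def case(x,y,z): return np.array([C[0]+x*np.cos(A)-y*np.sin(A),C[1]+x*np.sin(A)+y*np.cos(A),z])
E
python3 -c "
from h import *
s=st([.5873,-.0282,.14]);print(s['qpos'])"
```

```text
t 0.2 p [0.2927 0.6079 0.2307] yawY 64.3 z [-0.001 -0.001 -1.   ] F [-0.02  0.06 -0.47] T [-0.002  0.01   0.007] open 0.0854 g 0.0
tool shift mm [-541.4 -445.2   91.2]
[-1.15087902  0.46915639 -0.04862357  1.53321221  0.02409616  1.14099195
 -0.08229961]
```

Rows probably need every field, so I'll give them all.

send_rows(commands=[{"rx":0,"ry":0,"rz":0,"dx":-34,"dy":-28,"dz":0,"fingers":0},{"rx":0,"ry":0,"rz":0,"dx":-34,"dy":-28,"dz":0,"fingers":0},{"rx":0,"ry":0,"rz":0,"dx":-34,"dy":-28,"dz":0,"fingers":0},{"rx":0,"ry":0,"rz":0,"dx":-34,"dy":-28,"dz":0,"fingers":0},{"rx":0,"ry":0,"rz":0,"dx":-34,"dy":-28,"dz":0,"fingers":0},{"rx":0,"ry":0,"rz":0,"dx":-34,"dy":-28,"dz":0,"fingers":0},{"rx":0,"ry":0,"rz":0,"dx":-34,"dy":-28,"dz":0,"fingers":0},{"rx":0,"ry":0,"rz":0,"dx":-34,"dy":-28,"dz":0,"fingers":0},{"rx":0,"ry":0,"rz":0,"dx":-34,"dy":-28,"dz":0,"fingers":0},{"rx":0,"ry":0,"rz":0,"dx":-34,"dy":-28,"dz":0,"fingers":0},{"rx":0,"ry":0,"rz":0,"dx":-34,"dy":-28,"dz":0,"fingers":0},{"rx":0,"ry":0,"rz":0,"dx":-34,"dy":-28,"dz":0,"fingers":0},{"rx":0,"ry":0,"rz":0,"dx":-34,"dy":-28,"dz":0,"fingers":0},{"rx":0,"ry":0,"rz":0,"dx":-34,"dy":-28,"dz":0,"fingers":0},{"rx":0,"ry":0,"rz":0,"dx":-34,"dy":-28,"dz":0,"fingers":0},{"rx":0,"ry":0,"rz":0,"dx":-31,"dy":-25,"dz":0,"fingers":0}])

```text
clock: 1.8
position: [0.5877, -0.0297, 0.2313]
tcp_rot: [0.223, 0.975, -0.0, 0.0]
force: [0.2, 0.6, 0.6]
opening: 0.0001
grasp_force: 0.0
```

send_rows(commands=[{"rx":0,"ry":0,"rz":0.14,"dx":0,"dy":0,"dz":0,"fingers":0},{"rx":0,"ry":0,"rz":0.14,"dx":0,"dy":0,"dz":0,"fingers":0},{"rx":0,"ry":0,"rz":0.14,"dx":0,"dy":0,"dz":0,"fingers":0},{"rx":0,"ry":0,"rz":0.14,"dx":0,"dy":0,"dz":0,"fingers":0},{"rx":0,"ry":0,"rz":0.14,"dx":0,"dy":0,"dz":0,"fingers":0},{"rx":0,"ry":0,"rz":0.14,"dx":0,"dy":0,"dz":0,"fingers":0},{"rx":0,"ry":0,"rz":0.14,"dx":0,"dy":0,"dz":0,"fingers":0},{"rx":0,"ry":0,"rz":0.14,"dx":0,"dy":0,"dz":0,"fingers":0},{"rx":0,"ry":0,"rz":0.14,"dx":0,"dy":0,"dz":0,"fingers":0},{"rx":0,"ry":0,"rz":0.14,"dx":0,"dy":0,"dz":0,"fingers":0},{"rx":0,"ry":0,"rz":0.14,"dx":0,"dy":0,"dz":0,"fingers":0},{"rx":0,"ry":0,"rz":0.14,"dx":0,"dy":0,"dz":0,"fingers":0},{"rx":0,"ry":0,"rz":0.14,"dx":0,"dy":0,"dz":0,"fingers":0},{"rx":0,"ry":0,"rz":0.14,"dx":0,"dy":0,"dz":0,"fingers":0},{"rx":0,"ry":0,"rz":0.14,"dx":0,"dy":0,"dz":0,"fingers":0},{"rx":0,"ry":0,"rz":0.14,"dx":0,"dy":0,"dz":0,"fingers":0},{"rx":0,"ry":0,"rz":0.14,"dx":0,"dy":0,"dz":0,"fingers":0},{"rx":0,"ry":0,"rz":0.14,"dx":0,"dy":0,"dz":0,"fingers":0},{"rx":0,"ry":0,"rz":0.14,"dx":0,"dy":0,"dz":0,"fingers":0},{"rx":0,"ry":0,"rz":0.125,"dx":0,"dy":0,"dz":0,"fingers":0}])

```text
clock: 3.8
position: [0.587, -0.0272, 0.2311]
tcp_rot: [0.999, -0.049, -0.0, -0.0]
force: [-1.1, 0.0, -0.3]
opening: -0.0002
grasp_force: 0.0
```

```bash
python3 -c "
from h import *
s=st([.5873,-.0282,.14]);print(s['qpos'])"
```

```text
t 3.8 p [ 0.587  -0.0272  0.2311] yawY -95.6 z [-0.  0. -1.] F [-1.1   0.01 -0.27] T [ 0.002 -0.017 -0.005] open -0.0002 g 0.0
tool shift mm [ 0.4  1.  91.1]
[-0.65817336  0.4178025   0.85420258  1.7838237  -0.3506259   1.10025648
 -1.35231435]
```

send_rows(commands=[{"rx":0,"ry":0,"rz":0,"dx":0.4,"dy":1,"dz":30,"fingers":0},{"rx":0,"ry":0,"rz":0,"dx":0,"dy":0,"dz":30,"fingers":0},{"rx":0,"ry":0,"rz":0,"dx":0,"dy":0,"dz":20,"fingers":0},{"rx":0,"ry":0,"rz":0,"dx":0,"dy":0,"dz":10,"fingers":0},{"rx":0,"ry":0,"rz":0,"dx":0,"dy":0,"dz":0,"fingers":0},{"rx":0,"ry":0,"rz":0,"dx":0,"dy":0,"dz":0,"fingers":0}])

```text
clock: 4.4
position: [0.5881, -0.0287, 0.1421]
tcp_rot: [0.999, -0.046, 0.001, -0.0]
force: [0.3, -0.9, 0.2]
opening: -0.0003
grasp_force: 0.0
```

```bash
python3 -c "
from h import *
s=st([.5873,-.0282,.131])
S=snapshot('side');save(S,'s1');c=S['color'][140:260,250:400];cv2.imwrite('pics/s1c.png',cv2.resize(c[...,::-1],None,fx=5,fy=5,interpolation=2))"
```

```text
t 4.4 p [ 0.5881 -0.0287  0.1421] yawY -95.3 z [ 0.001 -0.    -1.   ] F [ 0.29 -0.93  0.24] T [0.007 0.021 0.028] open -0.0003 g 0.0
tool shift mm [-0.9 -0.4 11.1]
```

View pics/s1c.png

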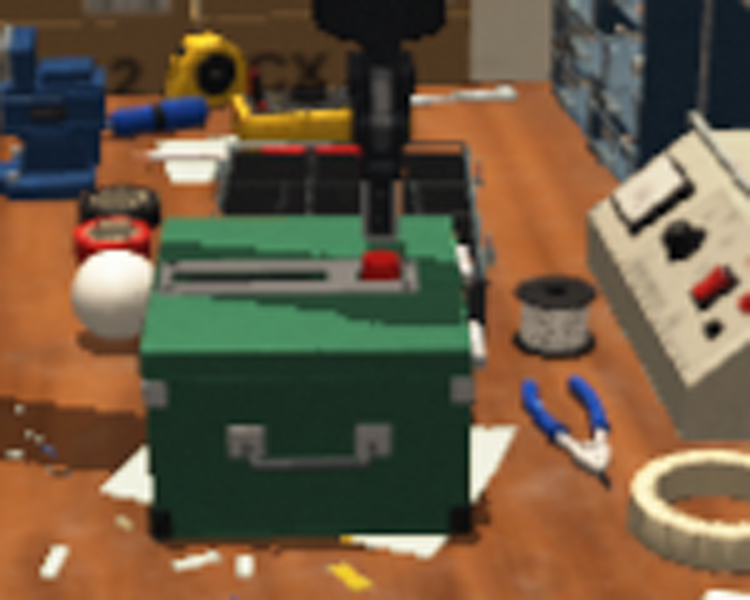

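The side view shows the closed fingertips just above the red button, at crop px (380,245), and the handle still stowed. I'll lower them until they touch.

send_rows(commands=[{"rx":0,"ry":0,"rz":0,"dx":-0.5,"dy":0,"dz":3,"fingers":0},{"rx":0,"ry":0,"rz":0,"dx":0,"dy":0,"dz":3,"fingers":0},{"rx":0,"ry":0,"rz":0,"dx":0,"dy":0,"dz":3,"fingers":0},{"rx":0,"ry":0,"rz":0,"dx":0,"dy":0,"dz":0,"fingers":0},{"rx":0,"ry":0,"rz":0,"dx":0,"dy":0,"dz":0,"fingers":0}])

```text
clock: 4.95
position: [0.587, -0.0285, 0.1322]
tcp_rot: [0.999, -0.046, -0.0, -0.0]
force: [1.0, -0.5, 0.0]
opening: 0.0003
grasp_force: 0.0
```

send_rows(commands=[{"rx":0,"ry":0,"rz":0,"dx":0,"dy":0,"dz":1,"fingers":0},{"rx":0,"ry":0,"rz":0,"dx":0,"dy":0,"dz":1,"fingers":0},{"rx":0,"ry":0,"rz":0,"dx":0,"dy":0,"dz":0,"fingers":0}])

```text
clock: 5.25
position: [0.5872, -0.0285, 0.1309]
tcp_rot: [0.999, -0.046, 0.0, -0.0]
force: [-1.2, 0.3, 5.0]
opening: -0.0001
grasp_force: 2.5
```

```bash
cat >> h.py <<'E'
def popped():
    S=snapshot("side"); a=proj(S,case(-35,0,.151)); b=proj(S,case(-70,0,.151)); c=proj(S,case(0,0,.151))
    ref=cv2.imread("pics/s1.png")[...,::-1].astype(int); d=np.abs(S["color"].astype(int)-ref).max(2)
    x0,x1=int(min(b[0],c[0])),int(max(b[0],c[0])); y=int(a[1]); w=d[y-5:y+6,x0:x1]
    print("pop box",x0,x1,y,"changed",(w>35).mean().round(3)); return S
E
python3 -c "
from h import *
s=st(); popped()"
```

```text
t 5.25 p [ 0.5872 -0.0285  0.1309] yawY -95.3 z [ 0.     0.001 -1.   ] F [-1.25  0.27  5.  ] T [0.065 0.36  0.02 ] open -0.0001 g 2.5
pop box 310 1230314 356 changed 0.0
```

send_rows(commands=[{"rx":0,"ry":0,"rz":0,"dx":0,"dy":0,"dz":1,"fingers":0},{"rx":0,"ry":0,"rz":0,"dx":0,"dy":0,"dz":1,"fingers":0},{"rx":0,"ry":0,"rz":0,"dx":0,"dy":0,"dz":0.5,"fingers":0},{"rx":0,"ry":0,"rz":0,"dx":0,"dy":0,"dz":0,"fingers":0}])

```text
clock: 5.7
position: [0.5872, -0.0285, 0.1287]
tcp_rot: [0.999, -0.046, 0.0, -0.0]
force: [-2.4, 0.8, 6.0]
opening: 0.0001
grasp_force: 3.4
```

```bash
sed -i 's/^def case(x,y,z): /&x,y=x\/1000,y\/1000; /;s/^def case(x,y,z): \(.*\); return/def case(x,y,z):\n    \1\n    return/' h.py; python3 -c "
from h import *
s=st(); popped()"
```

```text
t 5.7 p [ 0.5872 -0.0285  0.1287] yawY -95.3 z [ 0.     0.001 -1.   ] F [-2.41  0.81  5.96] T [0.105 0.462 0.011] open 0.0001 g 3.4
pop box 286 310 185 changed 0.004
```

send_rows(commands=[{"rx":0,"ry":0,"rz":0,"dx":0,"dy":0,"dz":0.5,"fingers":0},{"rx":0,"ry":0,"rz":0,"dx":0,"dy":0,"dz":0.5,"fingers":0},{"rx":0,"ry":0,"rz":0,"dx":0,"dy":0,"dz":0.5,"fingers":0},{"rx":0,"ry":0,"rz":0,"dx":0,"dy":0,"dz":0,"fingers":0}])

```text
clock: 6.15
position: [0.5872, -0.0285, 0.1272]
tcp_rot: [0.999, -0.046, 0.0, -0.0]
force: [-2.2, 0.1, 6.6]
opening: 0.0005
grasp_force: 3.5
```

```bash
python3 -c "
from h import *
s=st(); popped()"
```

```text
t 6.15 p [ 0.5872 -0.0285  0.1272] yawY -95.3 z [ 0.     0.001 -1.   ] F [-2.16  0.1   6.58] T [ 0.178  0.501 -0.03 ] open 0.0005 g 3.5
pop box 286 310 185 changed 0.004
```

Travel is about 3.8 mm. I'll press 1 mm per step and check after each one.

send_rows(commands=[{"rx":0,"ry":0,"rz":0,"dx":0,"dy":0,"dz":0.5,"fingers":0},{"rx":0,"ry":0,"rz":0,"dx":0,"dy":0,"dz":0.5,"fingers":0},{"rx":0,"ry":0,"rz":0,"dx":0,"dy":0,"dz":0,"fingers":0}])

```text
clock: 6.5
position: [0.5872, -0.0285, 0.1262]
tcp_rot: [0.999, -0.046, 0.0, -0.0]
force: [-1.8, 1.2, 8.1]
opening: 0.0001
grasp_force: 3.5
```

```bash
python3 -c "
from h import *
s=st(); popped()"
```

```text
t 6.5 p [ 0.5872 -0.0285  0.1262] yawY -95.3 z [ 0.     0.001 -1.   ] F [-1.8   1.19  8.13] T [ 0.125  0.504 -0.032] open 0.0001 g 3.5
pop box 286 310 185 changed 0.004
```

send_rows(commands=[{"rx":0,"ry":0,"rz":0,"dx":0,"dy":0,"dz":0.5,"fingers":0},{"rx":0,"ry":0,"rz":0,"dx":0,"dy":0,"dz":0.5,"fingers":0},{"rx":0,"ry":0,"rz":0,"dx":0,"dy":0,"dz":0,"fingers":0}])

```text
clock: 6.85
position: [0.5872, -0.0285, 0.1253]
tcp_rot: [0.999, -0.046, 0.0, -0.0]
force: [-1.2, -0.5, 7.4]
opening: -0.0
grasp_force: 3.6
```

```bash
python3 -c "
from h import *
s=st(); popped()"
```

```text
t 6.85 p [ 0.5872 -0.0285  0.1253] yawY -95.3 z [ 0.     0.001 -1.   ] F [-1.2  -0.53  7.41] T [ 0.122  0.522 -0.038] open -0.0 g 3.6
pop box 286 310 185 changed 0.004
```

send_rows(commands=[{"rx":0,"ry":0,"rz":0,"dx":0,"dy":0,"dz":0.5,"fingers":0},{"rx":0,"ry":0,"rz":0,"dx":0,"dy":0,"dz":0.5,"fingers":0},{"rx":0,"ry":0,"rz":0,"dx":0,"dy":0,"dz":0,"fingers":0}])

```text
clock: 7.2
position: [0.5872, -0.0285, 0.1237]
tcp_rot: [0.999, -0.046, 0.0, -0.0]
force: [-0.6, 0.2, 2.9]
opening: -0.0002
grasp_force: 1.6
```

```bash
python3 -c "
from h import *
s=st(); popped()"
```

```text
t 7.2 p [ 0.5872 -0.0285  0.1237] yawY -95.3 z [ 0.001  0.    -1.   ] F [-0.57  0.17  2.89] T [0.007 0.201 0.01 ] open -0.0002 g 1.6
pop box 286 310 185 changed 0.348
```

The handle popped: the change mask jumped and the button force dropped. I'll retreat, open the fingers and move above the stem.

send_rows(commands=[{"rx":0,"ry":0,"rz":0,"dx":0,"dy":0,"dz":-10,"fingers":0},{"rx":0,"ry":0,"rz":0,"dx":0,"dy":0,"dz":-30,"fingers":0},{"rx":0,"ry":0,"rz":0,"dx":0,"dy":0,"dz":-30,"fingers":0},{"rx":0,"ry":0,"rz":0,"dx":-20,"dy":0,"dz":-10,"fingers":60},{"rx":0,"ry":0,"rz":0,"dx":-30,"dy":0,"dz":0,"fingers":60},{"rx":0,"ry":0,"rz":0,"dx":-27,"dy":0,"dz":0,"fingers":60},{"rx":0,"ry":0,"rz":0,"dx":0,"dy":0,"dz":0,"fingers":60},{"rx":0,"ry":0,"rz":0,"dx":0,"dy":0,"dz":0,"fingers":60}])

```text
clock: 8.05
position: [0.5105, -0.0211, 0.2038]
tcp_rot: [0.999, -0.046, 0.001, -0.0]
force: [0.4, 0.0, -0.6]
opening: 0.0596
grasp_force: 0.0
```

```bash
python3 -c "
from h import *
s=st(case(-35,0,.132)); S=popped();c=S['color'][140:260,250:400];cv2.imwrite('pics/s2c.png',cv2.resize(c[...,::-1],None,fx=5,fy=5,interpolation=2))
T=snapshot('top');d=T['color'][150:260,215:330];cv2.imwrite('pics/t2c.png',cv2.resize(d[...,::-1],None,fx=5,fy=5,interpolation=2));print(proj(S,case(-35,0,.151)),proj(T,case(-35,0,.151)))"
```

```text
t 8.05 p [ 0.5105 -0.0211  0.2038] yawY -95.3 z [ 0.001  0.001 -1.   ] F [ 0.38  0.04 -0.58] T [ 0.003 -0.066 -0.045] open 0.0596 g 0.0
tool shift mm [-0.6  0.5 71.8]
pop box 286 310 185 changed 0.587
[298.69224586 185.05188746] [270.02743194 218.12750862]
```

View pics/s2c.png

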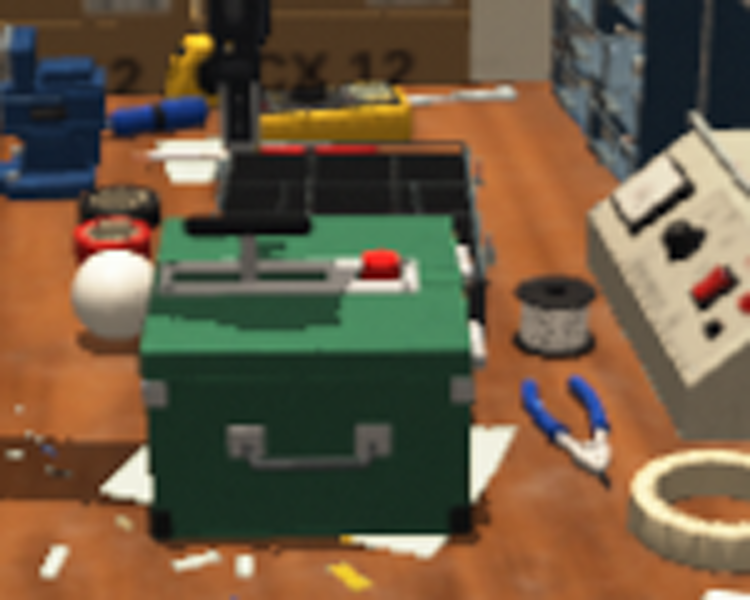

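The bar stands out at crop px (248,224), within a pixel of where I predicted it. I'll descend over it and pinch.

send_rows(commands=[{"rx":0,"ry":0,"rz":0,"dx":1,"dy":0,"dz":25,"fingers":60},{"rx":0,"ry":0,"rz":0,"dx":0,"dy":0,"dz":25,"fingers":60},{"rx":0,"ry":0,"rz":0,"dx":0,"dy":0,"dz":15,"fingers":60},{"rx":0,"ry":0,"rz":0,"dx":0,"dy":0,"dz":5,"fingers":60},{"rx":0,"ry":0,"rz":0,"dx":0,"dy":0,"dz":0,"fingers":30},{"rx":0,"ry":0,"rz":0,"dx":0,"dy":0,"dz":0,"fingers":20},{"rx":0,"ry":0,"rz":0,"dx":0,"dy":0,"dz":0,"fingers":18},{"rx":0,"ry":0,"rz":0,"dx":0,"dy":0,"dz":0,"fingers":16},{"rx":0,"ry":0,"rz":0,"dx":0,"dy":0,"dz":0,"fingers":14},{"rx":0,"ry":0,"rz":0,"dx":0,"dy":0,"dz":0,"fingers":14}])

```text
clock: 9.15
position: [0.5119, -0.0224, 0.1339]
tcp_rot: [0.999, -0.046, 0.001, 0.0]
force: [0.6, -3.8, 2.7]
opening: 0.0139
grasp_force: 1.6
```

```bash
python3 -c "
from h import *
s=st()"
```

```text
t 9.15 p [ 0.5119 -0.0224  0.1339] yawY -95.3 z [ 0.002 -0.001 -1.   ] F [ 0.55 -3.79  2.67] T [-0.707 -0.055  0.011] open 0.0139 g 1.6
```

send_rows(commands=[{"rx":0,"ry":0,"rz":0,"dx":0,"dy":0.7,"dz":0,"fingers":14},{"rx":0,"ry":0,"rz":0,"dx":0,"dy":0,"dz":0,"fingers":14},{"rx":0,"ry":0,"rz":0,"dx":0,"dy":0,"dz":0,"fingers":14}])

```text
clock: 9.45
position: [0.5115, -0.0223, 0.1334]
tcp_rot: [0.999, -0.046, 0.0, 0.0]
force: [-0.3, -3.4, 2.3]
opening: 0.0136
grasp_force: 1.3
```

```bash
python3 -c "
from h import *
s=st()"
```

```text
t 9.45 p [ 0.5115 -0.0223  0.1334] yawY -95.3 z [ 0. -0. -1.] F [-0.33 -3.42  2.32] T [-0.56  -0.064 -0.018] open 0.0136 g 1.3
```

send_rows(commands=[{"rx":0,"ry":0,"rz":0,"dx":0,"dy":0.7,"dz":0,"fingers":14},{"rx":0,"ry":0,"rz":0,"dx":0,"dy":0,"dz":0,"fingers":13},{"rx":0,"ry":0,"rz":0,"dx":0,"dy":0,"dz":0,"fingers":10},{"rx":0,"ry":0,"rz":0,"dx":0,"dy":0,"dz":0,"fingers":10},{"rx":0,"ry":0,"rz":0,"dx":0,"dy":0,"dz":0,"fingers":10}])

```text
clock: 9.95
position: [0.5111, -0.0229, 0.1333]
tcp_rot: [0.999, -0.046, -0.0, -0.0]
force: [0.2, -1.3, 2.8]
opening: 0.0111
grasp_force: 53.3
```

```bash
python3 -c "
from h import *
s=st()"
```

```text
t 9.95 p [ 0.5111 -0.0229  0.1333] yawY -95.3 z [-0.  0. -1.] F [ 0.15 -1.31  2.81] T [-0.486  0.078  0.031] open 0.0111 g 53.3
```

The grip is good: 53 N, small side forces. I'll start turning counter-clockwise.

send_rows(commands=[{"rx":0,"ry":0,"rz":-0.05,"dx":0,"dy":0,"dz":0,"fingers":10},{"rx":0,"ry":0,"rz":-0.05,"dx":0,"dy":0,"dz":0,"fingers":10},{"rx":0,"ry":0,"rz":-0.05,"dx":0,"dy":0,"dz":0,"fingers":10},{"rx":0,"ry":0,"rz":-0.05,"dx":0,"dy":0,"dz":0,"fingers":10},{"rx":0,"ry":0,"rz":-0.05,"dx":0,"dy":0,"dz":0,"fingers":10},{"rx":0,"ry":0,"rz":-0.05,"dx":0,"dy":0,"dz":0,"fingers":10},{"rx":0,"ry":0,"rz":-0.05,"dx":0,"dy":0,"dz":0,"fingers":10},{"rx":0,"ry":0,"rz":-0.05,"dx":0,"dy":0,"dz":0,"fingers":10},{"rx":0,"ry":0,"rz":0,"dx":0,"dy":0,"dz":0,"fingers":10}])

```text
clock: 10.85
position: [0.5111, -0.023, 0.1333]
tcp_rot: [0.988, 0.153, -0.0, -0.0]
force: [-0.3, -2.3, 1.4]
opening: 0.0112
grasp_force: 53.1
```

```bash
python3 -c "
from h import *
s=st()"
```

```text
t 10.85 p [ 0.5111 -0.023   0.1333] yawY -72.4 z [-0.  0. -1.] F [-0.31 -2.31  1.37] T [-0.511  0.012  0.104] open 0.0112 g 53.1
```

send_rows(commands=[{"rx":0,"ry":0,"rz":-0.05,"dx":0,"dy":0,"dz":0,"fingers":10},{"rx":0,"ry":0,"rz":-0.05,"dx":0,"dy":0,"dz":0,"fingers":10},{"rx":0,"ry":0,"rz":-0.05,"dx":0,"dy":0,"dz":0,"fingers":10},{"rx":0,"ry":0,"rz":-0.05,"dx":0,"dy":0,"dz":0,"fingers":10},{"rx":0,"ry":0,"rz":-0.05,"dx":0,"dy":0,"dz":0,"fingers":10},{"rx":0,"ry":0,"rz":-0.05,"dx":0,"dy":0,"dz":0,"fingers":10},{"rx":0,"ry":0,"rz":-0.05,"dx":0,"dy":0,"dz":0,"fingers":10},{"rx":0,"ry":0,"rz":-0.05,"dx":0,"dy":0,"dz":0,"fingers":10},{"rx":0,"ry":0,"rz":-0.05,"dx":0,"dy":0,"dz":0,"fingers":10},{"rx":0,"ry":0,"rz":-0.05,"dx":0,"dy":0,"dz":0,"fingers":10},{"rx":0,"ry":0,"rz":-0.05,"dx":0,"dy":0,"dz":0,"fingers":10},{"rx":0,"ry":0,"rz":-0.05,"dx":0,"dy":0,"dz":0,"fingers":10},{"rx":0,"ry":0,"rz":0,"dx":0,"dy":0,"dz":0,"fingers":10}])

```text
clock: 12.15
position: [0.5113, -0.0232, 0.1333]
tcp_rot: [0.899, 0.438, 0.0, 0.0]
force: [0.2, -3.4, 1.5]
opening: 0.0113
grasp_force: 53.1
```

```bash
cat >> h.py <<'E'
def tq(n=8):
    L=[]
    for i in range(n): snapshot("side"); L.append(arm.get_state()["torque"][2])
    print("Tz mean",np.mean(L).round(3),"sd",np.std(L).round(3))
E
python3 -c "
from h import *
s=st();tq(4)"
```

```text
t 12.15 p [ 0.5113 -0.0232  0.1333] yawY -38.0 z [ 0. -0. -1.] F [ 0.19 -3.37  1.54] T [-0.64  -0.081  0.074] open 0.0113 g 53.1
Tz mean 0.04 sd 0.021
```

send_rows(commands=[{"rx":0,"ry":0,"rz":-0.04,"dx":0,"dy":0,"dz":0,"fingers":10},{"rx":0,"ry":0,"rz":-0.04,"dx":0,"dy":0,"dz":0,"fingers":10},{"rx":0,"ry":0,"rz":-0.02,"dx":0,"dy":0,"dz":0,"fingers":10},{"rx":0,"ry":0,"rz":-0.02,"dx":0,"dy":0,"dz":0,"fingers":10},{"rx":0,"ry":0,"rz":0,"dx":0,"dy":0,"dz":0,"fingers":10}])

```text
clock: 12.85
position: [0.5113, -0.0232, 0.1333]
tcp_rot: [0.871, 0.491, 0.0, 0.0]
force: [1.8, -4.8, 2.0]
opening: 0.011
grasp_force: 53.2
```

```bash
sed -i 's/"yawY",np.rad2deg(np.arctan2(m\[1,1\],m\[0,1\])).round(1)/"turn",(np.arctan2(m[1,1],m[0,1])+np.deg2rad(95.3)).round(4)/' h.py
python3 -c "
from h import *
s=st();tq(4)"
```

```text
t 12.85 p [ 0.5113 -0.0232  0.1333] turn 1.12 z [ 0. -0. -1.] F [ 1.79 -4.79  1.95] T [-0.9  -0.16 -0.  ] open 0.011 g 53.2
Tz mean 0.009 sd 0.031
```

send_rows(commands=[{"rx":0,"ry":0,"rz":-0.015,"dx":0,"dy":0,"dz":0,"fingers":10},{"rx":0,"ry":0,"rz":-0.015,"dx":0,"dy":0,"dz":0,"fingers":10},{"rx":0,"ry":0,"rz":0,"dx":0,"dy":0,"dz":0,"fingers":10}])

```text
clock: 13.35
position: [0.5113, -0.0232, 0.1333]
tcp_rot: [0.863, 0.504, 0.0, 0.0]
force: [1.7, -5.5, 1.0]
opening: 0.0117
grasp_force: 53.2
```

```bash
python3 -c "
from h import *
s=st();tq(4)"
```

```text
t 13.35 p [ 0.5113 -0.0232  0.1333] turn 1.1499 z [ 0. -0. -1.] F [ 1.66 -5.54  1.03] T [-1.094 -0.148 -0.031] open 0.0117 g 53.2
Tz mean 0.01 sd 0.021
```

send_rows(commands=[{"rx":0,"ry":0,"rz":-0.01,"dx":-0.4,"dy":0.2,"dz":0,"fingers":10},{"rx":0,"ry":0,"rz":-0.01,"dx":-0.4,"dy":0.2,"dz":0,"fingers":10},{"rx":0,"ry":0,"rz":-0.01,"dx":0,"dy":0,"dz":0,"fingers":10},{"rx":0,"ry":0,"rz":0,"dx":0,"dy":0,"dz":0,"fingers":10}])

```text
clock: 13.95
position: [0.5113, -0.0233, 0.1333]
tcp_rot: [0.856, 0.518, 0.0, -0.0]
force: [1.0, -2.3, 1.2]
opening: 0.0112
grasp_force: 53.2
```

```bash
python3 -c "
from h import *
s=st();tq(4)"
```

```text
t 13.95 p [ 0.5113 -0.0233  0.1333] turn 1.1809 z [ 0.     0.001 -1.   ] F [ 0.96 -2.25  1.2 ] T [-0.568 -0.255 -0.032] open 0.0112 g 53.2
Tz mean -0.002 sd 0.017
```

send_rows(commands=[{"rx":0,"ry":0,"rz":-0.01,"dx":0,"dy":0,"dz":0,"fingers":10},{"rx":0,"ry":0,"rz":-0.01,"dx":0,"dy":0,"dz":0,"fingers":10},{"rx":0,"ry":0,"rz":-0.01,"dx":0,"dy":0,"dz":0,"fingers":10}])

```text
clock: 14.45
position: [0.5113, -0.0233, 0.1333]
tcp_rot: [0.848, 0.531, 0.0, -0.0]
force: [1.7, 0.2, 1.2]
opening: 0.0112
grasp_force: 53.2
```

```bash
python3 -c "
from h import *
s=st();tq(4)"
```

```text
t 14.45 p [ 0.5113 -0.0233  0.1333] turn 1.2113 z [ 0.     0.001 -1.   ] F [1.69 0.23 1.23] T [-0.214 -0.315 -0.118] open 0.0112 g 53.2
Tz mean -0.041 sd 0.011
```

send_rows(commands=[{"rx":0,"ry":0,"rz":-0.01,"dx":0,"dy":0,"dz":0,"fingers":10},{"rx":0,"ry":0,"rz":-0.01,"dx":0,"dy":0,"dz":0,"fingers":10}])

```text
clock: 14.85
position: [0.5113, -0.0234, 0.1333]
tcp_rot: [0.842, 0.539, 0.0, -0.0]
force: [1.5, 0.5, 1.6]
opening: 0.0115
grasp_force: 53.2
```

```bash
python3 -c "
from h import *
s=st();tq(4)"
```

```text
t 14.85 p [ 0.5113 -0.0234  0.1333] turn 1.2312 z [ 0.  0. -1.] F [1.53 0.48 1.56] T [-0.023 -0.374 -0.08 ] open 0.0115 g 53.2
Tz mean -0.013 sd 0.028
```

send_rows(commands=[{"rx":0,"ry":0,"rz":-0.01,"dx":0,"dy":0,"dz":0,"fingers":10},{"rx":0,"ry":0,"rz":-0.01,"dx":0,"dy":0,"dz":0,"fingers":10},{"rx":0,"ry":0,"rz":-0.01,"dx":0,"dy":0,"dz":0,"fingers":10}])

```text
clock: 15.35
position: [0.5113, -0.0235, 0.1333]
tcp_rot: [0.834, 0.552, 0.0, -0.0]
force: [2.0, 0.6, 1.3]
opening: 0.0111
grasp_force: 53.2
```

```bash
python3 -c "
from h import *
s=st();tq(4)"
```

```text
t 15.35 p [ 0.5113 -0.0235  0.1333] turn 1.2613 z [ 0.  0. -1.] F [2.   0.64 1.28] T [ 0.257 -0.504 -0.082] open 0.0111 g 53.2
Tz mean -0.065 sd 0.027
```

send_rows(commands=[{"rx":0,"ry":0,"rz":-0.01,"dx":0,"dy":0,"dz":0,"fingers":10},{"rx":0,"ry":0,"rz":-0.01,"dx":0,"dy":0,"dz":0,"fingers":10}])

```text
clock: 15.75
position: [0.5113, -0.0235, 0.1333]
tcp_rot: [0.829, 0.56, 0.0, -0.0]
force: [2.7, 1.4, 1.0]
opening: 0.0113
grasp_force: 53.2
```

```bash
python3 -c "
from h import *
s=st();tq(4)"
```

```text
t 15.75 p [ 0.5113 -0.0235  0.1333] turn 1.2811 z [ 0.  0. -1.] F [2.71 1.36 0.99] T [ 0.431 -0.549 -0.108] open 0.0113 g 53.2
Tz mean -0.014 sd 0.043
```

send_rows(commands=[{"rx":0,"ry":0,"rz":-0.01,"dx":0,"dy":0,"dz":0,"fingers":10},{"rx":0,"ry":0,"rz":-0.01,"dx":0,"dy":0,"dz":0,"fingers":10}])

```text
clock: 16.15
position: [0.5113, -0.0235, 0.1333]
tcp_rot: [0.823, 0.568, 0.0, -0.0]
force: [3.2, 3.1, 0.9]
opening: 0.011
grasp_force: 53.2
```

```bash
python3 -c "
from h import *
s=st();tq(4)"
```

```text
t 16.15 p [ 0.5113 -0.0235  0.1333] turn 1.3012 z [ 0.  0. -1.] F [3.2  3.05 0.87] T [ 0.569 -0.602 -0.099] open 0.011 g 53.2
Tz mean -0.04 sd 0.017
```

send_rows(commands=[{"rx":0,"ry":0,"rz":-0.01,"dx":0,"dy":0,"dz":0,"fingers":10},{"rx":0,"ry":0,"rz":-0.01,"dx":0,"dy":0,"dz":0,"fingers":10}])

```text
clock: 16.55
position: [0.5113, -0.0235, 0.1333]
tcp_rot: [0.817, 0.576, 0.0, -0.0]
force: [2.6, 3.1, 0.7]
opening: 0.011
grasp_force: 53.2
```

```bash
python3 -c "
from h import *
s=st();tq(4)"
```

```text
t 16.55 p [ 0.5113 -0.0235  0.1333] turn 1.3212 z [ 0.  0. -1.] F [2.57 3.12 0.71] T [ 0.653 -0.639 -0.075] open 0.011 g 53.2
Tz mean 0.0 sd 0.03
```

send_rows(commands=[{"rx":0,"ry":0,"rz":-0.01,"dx":0,"dy":0,"dz":0,"fingers":10},{"rx":0,"ry":0,"rz":-0.01,"dx":0,"dy":0,"dz":0,"fingers":10}])

```text
clock: 16.95
position: [0.5113, -0.0236, 0.1333]
tcp_rot: [0.811, 0.584, 0.0, -0.0]
force: [3.4, 3.8, 2.0]
opening: 0.0114
grasp_force: 53.2
```

```bash
python3 -c "
from h import *
s=st();tq(4)"
```

```text
t 16.95 p [ 0.5113 -0.0236  0.1333] turn 1.3407 z [ 0.  0. -1.] F [3.44 3.8  1.98] T [ 0.826 -0.734 -0.183] open 0.0114 g 53.2
Tz mean -0.076 sd 0.028
```

send_rows(commands=[{"rx":0,"ry":0,"rz":-0.01,"dx":0,"dy":0,"dz":0,"fingers":10}])

```text
clock: 17.25
position: [0.5113, -0.0235, 0.1333]
tcp_rot: [0.809, 0.588, 0.0, -0.0]
force: [3.0, 3.5, 1.5]
opening: 0.0112
grasp_force: 53.3
```

```bash
python3 -c "
from h import *
s=st();tq(4);st()"
```

```text
t 17.25 p [ 0.5113 -0.0235  0.1333] turn 1.3503 z [ 0.  0. -1.] F [2.99 3.54 1.48] T [ 0.843 -0.739 -0.233] open 0.0112 g 53.3
Tz mean -0.188 sd 0.027
t 17.45 p [ 0.5113 -0.0236  0.1333] turn 1.3501 z [ 0.  0. -1.] F [2.65 4.5  1.61] T [ 0.838 -0.749 -0.221] open 0.0113 g 53.3
```

send_rows(commands=[{"rx":0,"ry":0,"rz":-0.004,"dx":0,"dy":0,"dz":0,"fingers":10}])

```text
clock: 17.55
position: [0.5113, -0.0235, 0.1333]
tcp_rot: [0.808, 0.59, 0.0, -0.0]
force: [4.5, 3.1, 1.3]
opening: 0.011
grasp_force: 53.4
```

```bash
python3 -c "
from h import *
s=st();tq(4);st()"
```

```text
t 17.55 p [ 0.5113 -0.0235  0.1333] turn 1.3539 z [ 0.     0.001 -1.   ] F [4.51 3.09 1.29] T [ 0.82  -0.749 -0.258] open 0.011 g 53.4
Tz mean -0.235 sd 0.023
t 17.75 p [ 0.5113 -0.0236  0.1333] turn 1.3538 z [ 0.     0.001 -1.   ] F [3.31 4.4  1.15] T [ 0.818 -0.712 -0.269] open 0.0114 g 53.3
```

The stop is confirmed at about 1.345 rad, with a steady torque of about 0.23 N m. I'll back off slightly to unload it and plan the lid arc.

send_rows(commands=[{"rx":0,"ry":0,"rz":0.01,"dx":0,"dy":0,"dz":0,"fingers":10},{"rx":0,"ry":0,"rz":0.008,"dx":0,"dy":0,"dz":0,"fingers":10},{"rx":0,"ry":0,"rz":0,"dx":0,"dy":0,"dz":0,"fingers":10}])

```text
clock: 18.05
position: [0.5113, -0.0236, 0.1333]
tcp_rot: [0.813, 0.583, 0.0, -0.0]
force: [3.6, 4.2, 2.5]
opening: 0.0108
grasp_force: 53.1
```

```bash
cat > plan.py <<'E'
from h import *
def rot(a,axis): return R.from_rotvec(a*np.asarray(axis))
s=st(); R0=R.from_quat(s["tcp_rot"]); p0=s["position"]
cy=np.array([-np.sin(A),np.cos(A),0]); cx=np.array([np.cos(A),np.sin(A),0])
bar0=np.array([*p0[:2],.151]); H=np.array([*(p0+.12*cx)[:2],.1]); off=R0.inv().apply(p0-bar0)
def pose(th,k=.5):
    Q=rot(th,cy); Rt=Q*R0*rot(-k*th,[1,0,0]); return Rt,H+Q.apply(bar0-H)+Rt.apply(off)
th=np.deg2rad(np.arange(0,43,2)); prev=pose(0)
for t in th[1:]:
    n=pose(t); d=prev[0].inv().apply(n[1]-prev[1])*1000; r=(prev[0].inv()*n[0]).as_rotvec(); print(np.rad2deg(t).round(),"r",r.round(4),"d",d.round(2)); prev=n
print(n[1],n[0].apply([0,0,1]))
E
python3 plan.py; python3 -c "
from h import *
tq(3)"
```

```text
t 18.05 p [ 0.5113 -0.0236  0.1333] turn 1.3367 z [ 0.  0. -1.] F [3.58 4.23 2.51] T [ 0.86  -0.698 -0.   ] open 0.0108 g 53.1
2.0 r [ 0.0165 -0.0081 -0.0001] d [ 0.29  1.51 -4.16]
4.0 r [ 0.0165 -0.0081 -0.0002] d [ 0.29  1.58 -4.13]
6.0 r [ 0.0165 -0.0081 -0.0003] d [ 0.29  1.65 -4.09]
8.0 r [ 0.0165 -0.0081 -0.0005] d [ 0.29  1.73 -4.06]
10.0 r [ 0.0165 -0.0081 -0.0006] d [ 0.29  1.8  -4.02]
12.0 r [ 0.0165 -0.0081 -0.0008] d [ 0.29  1.87 -3.99]
14.0 r [ 0.0165 -0.008  -0.0009] d [ 0.29  1.94 -3.95]
16.0 r [ 0.0165 -0.008  -0.001 ] d [ 0.29  2.   -3.91]
18.0 r [ 0.0165 -0.008  -0.0012] d [ 0.29  2.07 -3.87]
20.0 r [ 0.0165 -0.008  -0.0013] d [ 0.29  2.14 -3.83]
22.0 r [ 0.0165 -0.008  -0.0015] d [ 0.29  2.21 -3.78]
24.0 r [ 0.0165 -0.0079 -0.0016] d [ 0.29  2.27 -3.74]
26.0 r [ 0.0165 -0.0079 -0.0017] d [ 0.29  2.34 -3.69]
28.0 r [ 0.0165 -0.0079 -0.0019] d [ 0.29  2.4  -3.65]
30.0 r [ 0.0165 -0.0078 -0.002 ] d [ 0.29  2.46 -3.6 ]
32.0 r [ 0.0165 -0.0078 -0.0022] d [ 0.29  2.53 -3.55]
34.0 r [ 0.0165 -0.0078 -0.0023] d [ 0.29  2.59 -3.5 ]
36.0 r [ 0.0165 -0.0077 -0.0024] d [ 0.29  2.65 -3.45]
38.0 r [ 0.0165 -0.0077 -0.0026] d [ 0.29  2.71 -3.4 ]
40.0 r [ 0.0165 -0.0076 -0.0027] d [ 0.3   2.77 -3.35]
42.0 r [ 0.0165 -0.0076 -0.0028] d [ 0.3   2.82 -3.29]
[ 0.56935001 -0.03043596  0.20179209] [-0.37158016 -0.04880144 -0.92711736]
Tz mean -0.062 sd 0.019
```

send_rows(commands=[{"rx":0.004,"ry":-0.002,"rz":0,"dx":0.07,"dy":0.37,"dz":-1.04,"fingers":10},{"rx":0.004,"ry":-0.002,"rz":0,"dx":0.07,"dy":0.37,"dz":-1.04,"fingers":10},{"rx":0.0085,"ry":-0.004,"rz":0,"dx":0.15,"dy":0.77,"dz":-2.08,"fingers":10},{"rx":0,"ry":0,"rz":0,"dx":0,"dy":0,"dz":0,"fingers":10}])

```text
clock: 18.6
position: [0.5117, -0.0237, 0.1356]
tcp_rot: [0.813, 0.583, -0.009, -0.005]
force: [5.6, 3.6, -10.2]
opening: 0.0109
grasp_force: 52.6
```

```bash
python3 -c "
from h import *
st();tq(1);st()"
```

```text
t 18.6 p [ 0.5117 -0.0237  0.1356] turn 1.3368 z [-0.021 -0.003 -1.   ] F [  5.63   3.6  -10.23] T [ 0.777 -1.209 -0.043] open 0.0109 g 52.6
Tz mean -0.051 sd 0.0
t 18.65 p [ 0.5117 -0.0237  0.1356] turn 1.3368 z [-0.02  -0.003 -1.   ] F [  5.64   3.66 -10.93] T [ 0.763 -1.293 -0.051] open 0.0113 g 52.6
```

send_rows(commands=[{"rx":0.004,"ry":-0.002,"rz":0,"dx":0.07,"dy":0.39,"dz":-1.04,"fingers":10},{"rx":0,"ry":0,"rz":0,"dx":0,"dy":0,"dz":0,"fingers":10}])

```text
clock: 18.85
position: [0.5119, -0.0237, 0.1363]
tcp_rot: [0.813, 0.583, -0.011, -0.006]
force: [5.9, 2.9, -12.2]
opening: 0.011
grasp_force: 52.4
```

```bash
python3 -c "
from h import *
st();tq(1);st()"
```

```text
t 18.85 p [ 0.5119 -0.0237  0.1363] turn 1.3367 z [-0.025 -0.004 -1.   ] F [  5.91   2.94 -12.18] T [ 0.759 -1.328 -0.059] open 0.011 g 52.4
Tz mean -0.01 sd 0.0
t 18.9 p [ 0.5119 -0.0237  0.1363] turn 1.3367 z [-0.025 -0.004 -1.   ] F [  5.93   3.59 -11.68] T [ 0.8   -1.336 -0.01 ] open 0.0109 g 52.4
```

send_rows(commands=[{"rx":0.004,"ry":-0.002,"rz":0,"dx":0.07,"dy":0.4,"dz":-1.04,"fingers":10},{"rx":0,"ry":0,"rz":0,"dx":0,"dy":0,"dz":0,"fingers":10}])

```text
clock: 19.1
position: [0.5122, -0.0238, 0.1373]
tcp_rot: [0.813, 0.583, -0.013, -0.007]
force: [6.2, 2.6, -12.4]
opening: 0.011
grasp_force: 52.3
```

```bash
python3 -c "
from h import *
st();tq(1);s=st();S=snapshot('side');c=S['color'][165:255,270:360];cv2.imwrite('pics/s3c.png',cv2.resize(c[...,::-1],None,fx=6,fy=6,interpolation=2))"
```

```text
t 19.1 p [ 0.5122 -0.0238  0.1373] turn 1.3366 z [-0.03  -0.004 -1.   ] F [  6.21   2.6  -12.36] T [ 0.794 -1.346 -0.068] open 0.011 g 52.3
Tz mean -0.089 sd 0.0
t 19.15 p [ 0.5122 -0.0237  0.1372] turn 1.3366 z [-0.03  -0.004 -1.   ] F [  5.22   3.16 -13.24] T [ 0.757 -1.399 -0.089] open 0.0109 g 52.3
```

View pics/s3c.png

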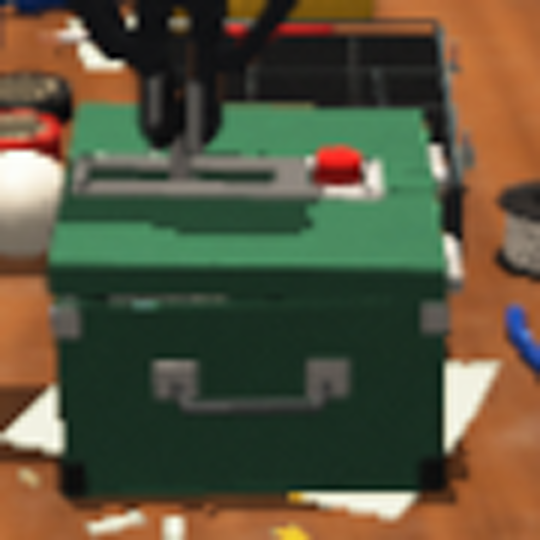

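The crop shows a gap opening under the lid's front left edge at about (110–230, 298). The lift force has levelled off at about 12 N, so the lid is rising freely. I'll continue along the arc.

send_rows(commands=[{"rx":0.0165,"ry":-0.008,"rz":0,"dx":0.29,"dy":1.6,"dz":-4.1,"fingers":10},{"rx":0.0165,"ry":-0.008,"rz":0,"dx":0.29,"dy":1.7,"dz":-4.07,"fingers":10},{"rx":0.0165,"ry":-0.008,"rz":-0.001,"dx":0.29,"dy":1.77,"dz":-4.04,"fingers":10},{"rx":0.0165,"ry":-0.008,"rz":-0.001,"dx":0.29,"dy":1.84,"dz":-4.0,"fingers":10},{"rx":0.0165,"ry":-0.008,"rz":-0.001,"dx":0.29,"dy":1.9,"dz":-3.97,"fingers":10},{"rx":0.0165,"ry":-0.008,"rz":-0.001,"dx":0.29,"dy":1.97,"dz":-3.93,"fingers":10},{"rx":0.0165,"ry":-0.008,"rz":-0.001,"dx":0.29,"dy":2.04,"dz":-3.89,"fingers":10},{"rx":0,"ry":0,"rz":0,"dx":0,"dy":0,"dz":0,"fingers":10}])

```text
clock: 20.0
position: [0.5253, -0.0254, 0.1632]
tcp_rot: [0.809, 0.583, -0.072, -0.04]
force: [-0.2, 3.9, -11.9]
opening: 0.0108
grasp_force: 52.6
```

```bash
python3 -c "
from h import *
s=st();print(s['qpos'].round(2))"
```

```text
t 20.0 p [ 0.5253 -0.0254  0.1632] turn 1.336 z [-0.163 -0.019 -0.986] F [ -0.25   3.88 -11.93] T [ 0.987 -0.485 -0.258] open 0.0108 g 52.6
[-0.42  0.41  0.49  1.88 -0.18  1.07 -0.16]
```

send_rows(commands=[{"rx":0.0165,"ry":-0.008,"rz":-0.001,"dx":0.29,"dy":2.1,"dz":-3.85,"fingers":10},{"rx":0.0165,"ry":-0.008,"rz":-0.001,"dx":0.29,"dy":2.18,"dz":-3.8,"fingers":10},{"rx":0.0165,"ry":-0.008,"rz":-0.0015,"dx":0.29,"dy":2.24,"dz":-3.76,"fingers":10},{"rx":0.0165,"ry":-0.008,"rz":-0.0016,"dx":0.29,"dy":2.3,"dz":-3.71,"fingers":10},{"rx":0.0165,"ry":-0.008,"rz":-0.0018,"dx":0.29,"dy":2.37,"dz":-3.67,"fingers":10},{"rx":0.0165,"ry":-0.008,"rz":-0.002,"dx":0.29,"dy":2.43,"dz":-3.62,"fingers":10},{"rx":0,"ry":0,"rz":0,"dx":0,"dy":0,"dz":0,"fingers":10}])

```text
clock: 20.7
position: [0.5425, -0.0272, 0.1842]
tcp_rot: [0.801, 0.583, -0.121, -0.067]
force: [-6.9, 4.4, -12.9]
opening: 0.0112
grasp_force: 59.9
```

```bash
cat >> h.py <<'E'
def lid(s):
    m=R.from_quat(s["tcp_rot"]).as_matrix(); b=s["position"]-.0177*m[:,2]; d=np.array([.6308,-.0347])-b[:2]; x=d@[np.cos(A),np.sin(A)]
    print("lid est deg",np.rad2deg(np.arctan2(b[2]-.1,x)-np.arctan2(51,120)).round(1),"radius",np.hypot(x,b[2]-.1).round(4))
E
python3 -c "
from h import *
s=st();lid(s);print(s['qpos'].round(2))"
```

```text
t 20.7 p [ 0.5425 -0.0272  0.1842] turn 1.3352 z [-0.272 -0.032 -0.962] F [ -6.89   4.44 -12.9 ] T [ 1.372  1.021 -0.476] open 0.0112 g 59.9
lid est deg 27.3 radius 0.1315
[-0.4   0.47  0.5   1.74 -0.17  1.26 -0.16]
```

send_rows(commands=[{"rx":0.0165,"ry":-0.008,"rz":-0.002,"dx":0.29,"dy":2.5,"dz":-3.57,"fingers":10},{"rx":0.0165,"ry":-0.008,"rz":-0.002,"dx":0.29,"dy":2.56,"dz":-3.52,"fingers":10},{"rx":0.0165,"ry":-0.008,"rz":-0.0024,"dx":0.29,"dy":2.62,"dz":-3.47,"fingers":10},{"rx":0.0165,"ry":-0.0077,"rz":-0.0025,"dx":0.29,"dy":2.68,"dz":-3.42,"fingers":10},{"rx":0.0165,"ry":-0.0077,"rz":-0.0027,"dx":0.3,"dy":2.74,"dz":-3.37,"fingers":10},{"rx":0.0165,"ry":-0.0076,"rz":-0.0028,"dx":0.3,"dy":2.8,"dz":-3.32,"fingers":10},{"rx":0,"ry":0,"rz":0,"dx":0,"dy":0,"dz":0,"fingers":10}])

```text
clock: 21.4
position: [0.5606, -0.0291, 0.1992]
tcp_rot: [0.789, 0.582, -0.17, -0.098]
force: [-13.0, 5.9, -11.6]
opening: 0.0111
grasp_force: 72.0
```

```bash
python3 -c "
from h import *
s=st();lid(s);S=snapshot('side');c=S['color'][90:260,240:420];cv2.imwrite('pics/s4c.png',cv2.resize(c[...,::-1],None,fx=3.5,fy=3.5,interpolation=2))"
```

```text
t 21.4 p [ 0.5606 -0.0291  0.1992] turn 1.3334 z [-0.383 -0.044 -0.923] F [-13.02   5.92 -11.61] T [ 1.695  2.738 -0.907] open 0.0111 g 72.0
lid est deg 38.1 radius 0.1319
```

View pics/s4c.png

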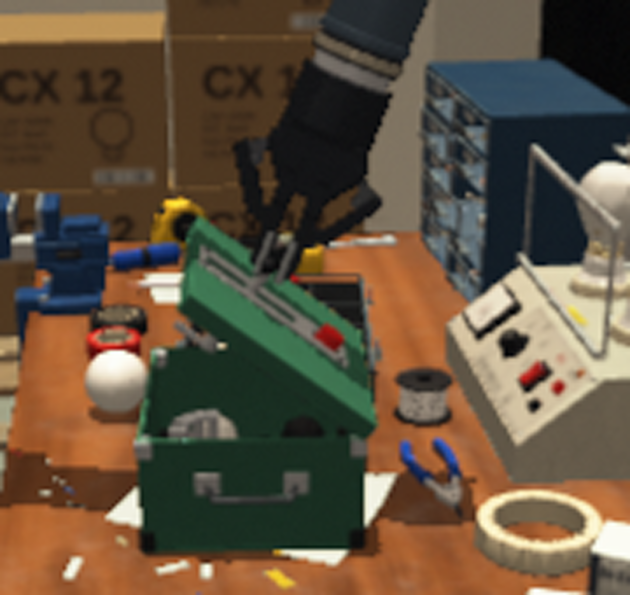

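The lid stands at about 38°, with the bar still in the fingers and nothing else touched. I'll add a final nudge, then open the fingers a little and back out.

send_rows(commands=[{"rx":0.012,"ry":-0.006,"rz":-0.002,"dx":0.2,"dy":2,"dz":-2.6,"fingers":10},{"rx":0,"ry":0,"rz":0,"dx":0,"dy":0,"dz":0,"fingers":10},{"rx":0,"ry":0,"rz":0,"dx":0,"dy":0,"dz":0,"fingers":10}])

```text
clock: 21.75
position: [0.5629, -0.0292, 0.2008]
tcp_rot: [0.787, 0.582, -0.176, -0.101]
force: [-13.3, 6.4, -12.3]
opening: 0.0112
grasp_force: 74.5
```

send_rows(commands=[{"rx":0,"ry":0,"rz":0,"dx":0,"dy":0,"dz":0,"fingers":14},{"rx":0,"ry":0,"rz":0,"dx":0,"dy":0,"dz":0,"fingers":18},{"rx":0,"ry":0,"rz":0,"dx":0,"dy":0,"dz":0,"fingers":24},{"rx":0,"ry":0,"rz":0,"dx":0,"dy":0,"dz":0,"fingers":28},{"rx":0,"ry":0,"rz":0,"dx":0,"dy":0,"dz":0,"fingers":28}])

```text
clock: 22.25
position: [0.5716, -0.0323, 0.2039]
tcp_rot: [0.789, 0.584, -0.168, -0.092]
force: [-0.4, 0.2, 0.8]
opening: 0.0279
grasp_force: 0.1
```

```bash
python3 -c "
from h import *
s=st();lid(s)"
```

```text
t 22.25 p [ 0.5716 -0.0323  0.2039] turn 1.336 z [-0.372 -0.052 -0.927] F [-0.42  0.18  0.83] T [ 0.057 -0.329 -0.002] open 0.0279 g 0.1
lid est deg 43.3 radius 0.1314
```

send_rows(commands=[{"rx":0,"ry":0,"rz":0,"dx":0,"dy":0,"dz":-5,"fingers":28},{"rx":0,"ry":0,"rz":0,"dx":0,"dy":0,"dz":-10,"fingers":28},{"rx":0,"ry":0,"rz":0,"dx":0,"dy":0,"dz":-15,"fingers":28},{"rx":0,"ry":0,"rz":0,"dx":0,"dy":0,"dz":-20,"fingers":28},{"rx":0,"ry":0,"rz":0,"dx":0,"dy":0,"dz":-20,"fingers":28},{"rx":0,"ry":0,"rz":0,"dx":0,"dy":0,"dz":-20,"fingers":28},{"rx":0,"ry":0,"rz":0,"dx":0,"dy":0,"dz":0,"fingers":28},{"rx":0,"ry":0,"rz":0,"dx":0,"dy":0,"dz":0,"fingers":28}])

```text
clock: 23.05
position: [0.6041, -0.0264, 0.2858]
tcp_rot: [0.789, 0.584, -0.169, -0.093]
force: [-1.1, 0.8, -0.7]
opening: 0.0285
grasp_force: 0.0
```

```bash
python3 -c "
from h import *
s=st();S=snapshot('side');c=S['color'][90:260,240:420];cv2.imwrite('pics/s5c.png',cv2.resize(c[...,::-1],None,fx=4.4,fy=3.5*4.4/3.5*.8,interpolation=2))
def pt(th,x,y,z):
    v=R.from_rotvec(th*np.array([0,1,0])).apply([x-85,0,z-100]); return case(85+v[0],y,(100+v[2])/1000)
for d in (35,38,40,42,45): print(d,[proj(S,pt(np.deg2rad(d),*q)).round(1) for q in ((-95,-100,118),(42,0,131),(-35,0,151))])
h=cv2.cvtColor(S['color'],cv2.COLOR_RGB2HSV);m=((h[...,0]<8)|(h[...,0]>172))&(h[...,1]>150)&(h[...,2]>90);v,u=np.nonzero(m[160:205,310:355]);print('red',len(u),u.mean()+310,v.mean()+160)
"
```

```text
t 23.05 p [ 0.6041 -0.0264  0.2858] turn 1.3368 z [-0.375 -0.05  -0.926] F [-1.13  0.77 -0.75] T [ 0.012 -0.366 -0.024] open 0.0285 g 0.0
35 [array([290., 175.]), array([333.9, 185.1]), array([316. , 165.4])]
38 [array([292.3, 172.5]), array([334.8, 184.8]), array([318.1, 164.3])]
40 [array([294. , 170.8]), array([335.5, 184.7]), array([319.5, 163.5])]
42 [array([295.7, 169.3]), array([336.1, 184.5]), array([320.9, 162.9])]
45 [array([298.4, 167. ]), array([337. , 184.4]), array([323.1, 161.9])]
red 37 334.1081081081081 184.83783783783784
```

View pics/s5c.png

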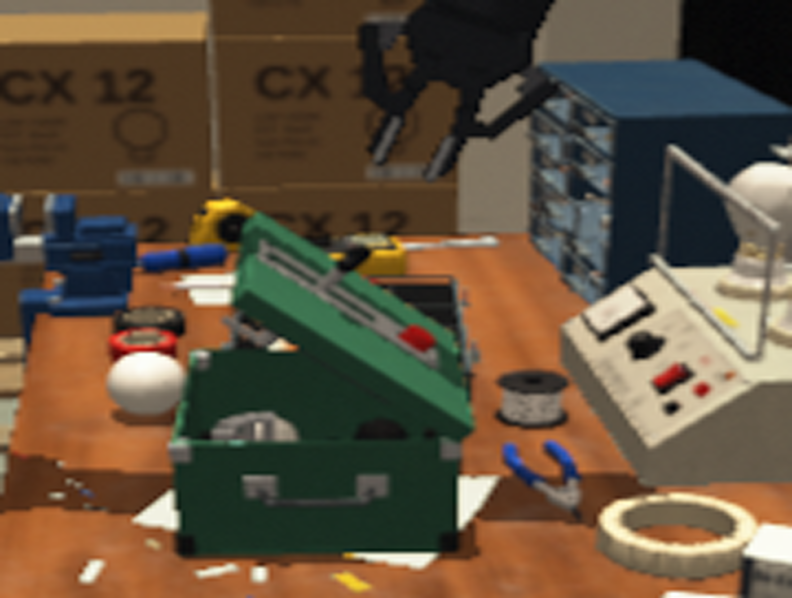

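The side view shows the lid standing open by itself. The bar is at px (319.5,162.4) and fits about 40°. The gripper is clear and the neighbouring items are where they were, so I'll hand it in.

```bash
python3 -c "
from cell import arm
print(arm.job_done())"
```

```text
the job is handed in; nothing more can be done
None
```

The case is open and handed in: the button was pressed gently until the handle popped, the handle turned to its stop (about 1.35 rad) and eased back about 0.02 rad, and the lid stands open by itself at about 40° with the bystanders in the last side view undisturbed; `job_done` returned no verdict.

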